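Loosen the inspection lamp's retaining ring two turns

ROBOT

A 6-joint arm with a two-finger parallel gripper is mounted at the origin on the work surface. World frame = base frame: x ahead of the robot, y to its left, z up, the work surface at z = 0. Lengths are in m, angles in rad, forces in N, time in s.
With the tool pointing down it reaches from about 0.35 to 0.875 m from the base axis. Payload 4.2 kg.
Tool frame: the origin (TCP) lies midway between the tips of the shut fingers; the grasp point (between the pads) lies 19 mm behind it; z points along the fingers, y is the line along which they close (so a half turn about z gives the same grasp; the last joint's range is limited). The gripper opens to 87 mm and grips with 3 to 60 N. Pads are 19 mm wide; open, the fingers measure 117 mm over their backs; the gripper's body (75 mm by 190 mm) begins 51 mm behind the grasp point.
Start: joints at [1.462, 0.385, 0.008, 0, -1.194, -0.259], TCP at [0.225, 0.583, 0.223] pointing down, gripper open.
Joint ranges: [-3.14, 3.14], [-1.21, 2.06], [-1.07, 1.41], [-3.16, 2.05], [-2.99, -0.16], [-3.1, 3.1]. Speed limits (rad/s): [2.79, 2.79, 3.14, 3.14, 3.14, 3.14].

INTERFACE

Orientations are given as a 3x3 rotation matrix whose columns are the frame's x, y, z axes.
In Python, from plant import r, capture, close_job, regions_of gives the robot as it stands.
- The arm moves only by the shell command python3 -m pendant 'ROWS' [OPENING] [FORCE]. ROWS is JSON, a list of rows, each a list of 2 entries, a list of its own where there are three numbers: the shift along the tool's x, y, z in m, then the turn about the tool's z in degrees. In form: [[[x, y, z], turn], ...]. A call has 1 to 8 rows; each row is the pose to reach, as a shift and turn from the pose commanded when the call began, along the tool's axes at that moment; what a row does not reach only later rows make up. A row lasts 1/12 s, in which the tool goes at most 41.7 mm and 7.16 degrees, less where a joint would pass 70% of its speed; a pose out of reach is approached as far as the arm can. A call with a gripper value outside its range is refused whole. OPENING is the closure, from 0 (fully open) to 1 (shut), set as the call begins (- or left out, the last holds). The fingers move at their own pace and stop on an object; FORCE is the grip in N (left out, the last holds). Time passes only in rows, so rows that repeat a pose let the fingers close. It gives the time, the measured TCP pose, the force, the opening and the grip force at its end, in the units of the state.
- r.state(): the state, without advancing time (a new reading comes with each control period).
- capture(name): name is "side" or "top"; returns a dict with "frame" (420x560x3 uint8, blue, green, red), "z_map" (420x560 float32, m along the optical axis (not along the pixel's ray), 0 where there is no reading), "intrinsics" (3x3 intrinsics, pixels), "R" (3x3) and "t" (3): a world point X has camera coordinates R X + t. Camera axes: x right, y down, z forward; pixel columns grow to the right and rows downward; lengths in m; the calibration is good to about 2 mm. A picture is of the moment at which its call begins.
- close_job(): hands the job in; it is judged then, once.
Trained networks look in a picture, given as the dict that the camera call returned (one of the last four; its "shot" number tells which), for a name from the list of things; names that differ only in an ending like _2 or _b are one class to them, and where a whole thing is asked for, a point or a joint stands for the part that bears it (a point fixed in the world has none). Each returns a list of dicts, best first, with "confidence" (0 to 1); they miss things now and then, are a little off and sometimes report something else, mostly with a low value. They report only what shows in the picture. A call takes as long as a camera call.
- regions_of(picture, query): "mask" (420x560 bool, what is visible of it) and "xy" ([column, row] in pixels, amid what is visible of it).
The state is a dict: "t": time; "joint_positions": joint angles; "qd": joint speeds; "tau": joint torques, N m; "ee_pos": TCP position; "ee_rot": TCP orientation; "contact_force": force on the tool from outside, world axes, zero at the start; "moment": the same for the moment, N m; "gripper_width": finger opening in m; "finger_force": force on a finger pad.
Only numpy, scipy, OpenCV 4.12 (cv2) and the standard library are available. Lean on these libraries where they do the work, as an engineer would, in place of code of your own. Each camera call takes 0.05 s, during which the arm holds its last target. There are 200 camera calls.

TASK

Get the inspection lamp ready for a new glass: first push its toggle switch right over to off (away from the side it leans to now), then, with a fingertip on the knurled rim, roll the retaining ring loose anticlockwise by two full turns, so that its white line comes back beside the pointer for the second time. Push gently with shut fingers and grasp nothing, keep off the glass, leave the other things where they are, and finish clear of everything.

Things in the scene. Friction and masses are not known exactly. Their poses are not given: they have to be found in the camera images.
- lamp: grey inspection lamp fixed to the tray, glass upwards; its origin is on the tray under the axis of the round head. The foot plate (120 x 215 mm, 6 mm thick) runs from the head along the lamp's own +y and carries the switch. The grey head has a shoulder 112 mm across, 42 to 50 mm above the tray. A white pointer line (10 x 6 mm) lies on the shoulder on the lamp's -x side.
- lamp_ring (a joint): turn of the knurled dark steel retaining ring on top of the head, rad; 0 is tight (the 6 mm wide white line across the ring's top and down its side stands at the pointer), grows as it is loosened anticlockwise seen from above, 6.28 per full turn; its thread goes on for 3.5 turns. It needs about 0.04 N m to turn and stays where it is left. It does not rise as it turns.
- ring_top (a point): centre of the retaining ring, at the height of its top face (68 mm above the tray). The ring is 91 mm across over its upright ridges, 15 mm high (53 to 68 mm above the tray), with a 62 mm opening: its flat knurled top face spans radii 31 to 43 mm. It sits on a gasket: pressed from above it gives up to 2.5 mm, at 2.5 N to start and about 9 N fully down.
- lamp_lens: round glass in the ring's opening, 61 mm across, its face 4 mm below the ring's top face; not to be touched. Its origin is the lamp's (on the tray), its face is 64 mm above that.
- lamp_switch (a joint): tilt of the lamp's toggle lever, rad, 0 to 1.0; about 0 (start, at most 0.2) is on and leans to the lamp's -x side; 1.0 is off, leaning as far to its +x side; upright is 0.5. It takes about 1 N at the ball and stays where it is left.
- lamp_switch_tip (a point): centre of the black ball, 26 mm across, on the end of the toggle lever; 55 mm from its pivot, which is 28 mm above the tray at 120 mm along the lamp's +y from the head's axis. The ball is 76 mm above the tray at either end of its swing and moves 53 mm along the lamp's x. The block under it is 70 x 50 mm, its top 31 mm above the tray, and a boss at the pivot reaches 41 mm.
- spare_collar: loose steel collar lying on the tray, 60 mm outside, 14 mm high; bystander, origin at its underside's centre
- grease_can: closed can, 54 mm across, 70 mm high, standing by the lamp; bystander, origin at its underside's centre
- screwdriver: screwdriver lying on the tray by the lamp, 200 mm long, 26 mm thick handle; origin at mid-length, its x axis runs from handle to blade; bystander
- bushing: brass flanged bushing standing by the lamp, 40 mm across, 30 mm high; bystander, origin at its underside's centre
- mug: white mug, 80 mm across, 90 mm high, to the robot's right; bystander, origin at its underside's centre
- wrench: flat spanner lying on the tray to the robot's left, 180 mm long along its x axis, 8 mm thick; bystander, origin at its underside's centre

How it is judged:
By the outcome, as a careful person would: the job done as asked, in the order asked, and still so for the second after the job is handed in, with the robot touching nothing.
It also fails if it takes over 72 s, if anything falls off the work surface, if the arm or the gripper's body presses on something with over 40 N, if the wrist force passes 120 N, or if a joint passes its speed limit or range.

## Working session

There is one attempt and no reset: what is moved stays moved. The work goes in short steps, Python scripts to look and compute and a shell command to move; the robot and the scene stay as the last step left them, time stands still between calls to the robot, and variables do not carry over. Pictures are saved under pics/ and viewed, at most 10 in all, crops included, and the job is handed in when it is done.

```bash
ls; mkdir -p pics; cat > h.py <<'E'
import numpy as np, cv2
from plant import r, capture, close_job, regions_of
def cloud(p):
    K=np.array(p["intrinsics"]);z=p["z_map"];v,u=np.indices(z.shape)
    c=np.stack([(u-K[0,2])/K[0,0]*z,(v-K[1,2])/K[1,1]*z,z],-1)
    return (c-np.array(p["t"]))@np.array(p["R"])   # R^T(c-t)
def proj(p,X):
    c=np.array(p["R"])@np.array(X)+np.array(p["t"]);q=np.array(p["intrinsics"])@c
    return q[:2]/q[2]
E
python3 - <<'E'
from h import *
s=r.state();print({k:np.round(v,3) for k,v in s.items()})
for n in("top","side"):
    p=capture(n);cv2.imwrite(f"pics/{n}0.png",p["frame"]);C=cloud(p);print(n,np.round(-np.array(p["R"]).T@p["t"],3))
    for q in("lamp","lamp_ring","lamp_lens","lamp_switch_tip","lamp_switch","spare_collar","grease_can","screwdriver","bushing","mug","wrench"):
        for d in regions_of(p,q)[:2]:
            m=d["mask"]&(p["z_map"]>0);P=C[m]
            if len(P):print(q,round(d["confidence"],2),np.round(d["xy"]),m.sum(),"med",np.round(np.median(P,0),3),"lo",np.round(np.percentile(P,2,0),3),"hi",np.round(np.percentile(P,98,0),3))
E
```

```text
pics
{'t': np.float64(0.0), 'joint_positions': array([ 1.462,  0.386,  0.007, -0.   , -1.194, -0.259]), 'qd': array([-0.   , -0.   , -0.   , -0.   ,  0.001,  0.   ]), 'tau': array([-0.0000e+00, -3.9067e+01,  1.8741e+01,  4.2200e+00,  1.1000e-02,
       -0.0000e+00]), 'ee_pos': array([0.224, 0.583, 0.221]), 'ee_rot': array([[ 0.933, -0.36 , -0.001],
       [-0.36 , -0.933, -0.002],
       [ 0.   ,  0.002, -1.   ]]), 'contact_force': array([-0.473, -0.383, -0.299]), 'moment': array([ 0.039, -0.018,  0.015]), 'finger_force': np.float64(0.0), 'gripper_width': np.float64(0.087)}
top [ 0.431 -0.016  1.159]
lamp 0.61 [258. 212.] 3002 med [0.563 0.028 0.031] lo [ 0.509 -0.073  0.002] hi [0.625 0.134 0.083]
lamp_ring 0.6 [283. 201.] 415 med [ 0.573 -0.021  0.068] lo [ 0.528 -0.06   0.053] hi [0.614 0.022 0.073]
lamp_lens 0.82 [273. 207.] 371 med [ 0.57  -0.019  0.065] lo [ 0.544 -0.047  0.06 ] hi [0.597 0.009 0.069]
lamp_switch_tip 0.65 [230. 219.] 81 med [0.54  0.098 0.087] lo [0.529 0.087 0.037] hi [0.557 0.111 0.092]
lamp_switch 0.41 [230. 214.] 60 med [0.541 0.099 0.088] lo [0.531 0.09  0
[... 1048 characters left out ...]
543 0.091 0.071] lo [ 0.527  0.08  -0.005] hi [0.615 0.217 0.086]
lamp_switch 0.62 [245. 197.] 133 med [0.543 0.092 0.069] lo [ 0.527  0.08  -0.006] hi [0.624 0.242 0.086]
spare_collar 0.69 [307. 260.] 359 med [ 0.562 -0.158  0.008] lo [ 0.533 -0.188 -0.004] hi [ 0.589 -0.131  0.013]
bushing 0.77 [256. 260.] 246 med [ 0.457 -0.108  0.009] lo [ 0.442 -0.12  -0.003] hi [ 0.479 -0.062  0.028]
mug 0.79 [364. 330.] 2163 med [ 0.48  -0.445  0.065] lo [ 0.426 -0.493  0.011] hi [ 0.512 -0.4    0.089]
mug 0.52 [270. 223.] 2715 med [ 0.546 -0.028  0.026] lo [ 0.507 -0.082 -0.   ] hi [0.619 0.114 0.074]
wrench 0.73 [205. 172.] 252 med [0.581 0.405 0.001] lo [ 0.497  0.384 -0.005] hi [0.666 0.436 0.006]
```

```bash
python3 - <<'E'
import cv2
a=cv2.imread("pics/top0.png")[130:270,180:350];b=cv2.imread("pics/side0.png")[150:290,180:350]
cv2.imwrite("pics/c0.png",cv2.vconcat([cv2.resize(x,(364*1,300),interpolation=cv2.INTER_CUBIC) for x in(a,b)]))
cv2.imwrite("pics/ctop.png",cv2.resize(a,(728,600),interpolation=cv2.INTER_CUBIC))
E
```

```text
(no output)
```

View pics/ctop.png

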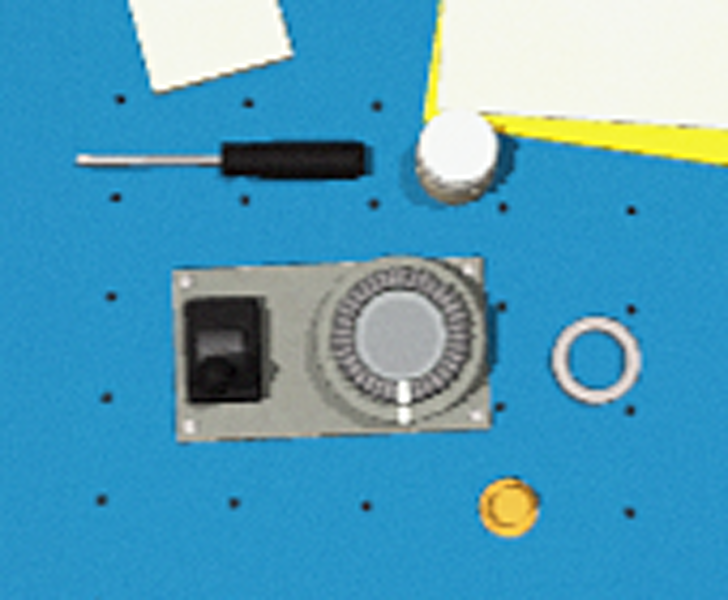

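View pics/side0.png

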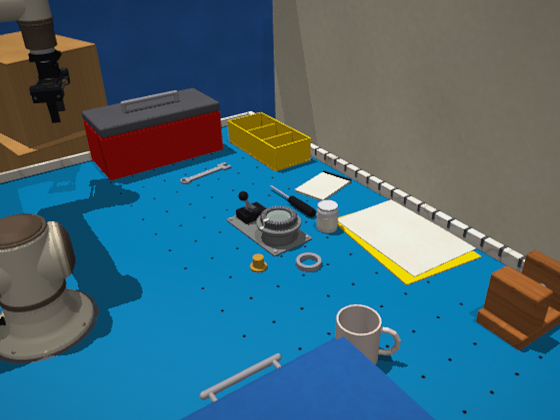

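The top crop shows the lamp's long axis along world +y. The white line sits beside the pointer on the robot side, at (403,400) in the crop. The switch ball leans to the robot side, at (215,372). The side view shows clear space around the lamp for the fingers. Next I'll refine the lamp pose.

```bash
cat > pose.py <<'E'
from h import *
p=capture("top");C=cloud(p)
L=regions_of(p,"lamp")[0]["mask"]&(p["z_map"]>0);P=C[L]
Q=P[(P[:,2]>0.003)&(P[:,2]<0.013)][:,:2].astype(np.float32)
print("plate",cv2.minAreaRect(Q*1000))
g=p["frame"].astype(int)
roi=C[(abs(C[...,0]-.57)<.12)&(abs(C[...,1]-.03)<.2)]
for zlo,zhi,n in((.064,.073,"ring+lens"),(.060,.068,"lens?"),(.046,.053,"shoulder")):
    R=P[(P[:,2]>zlo)&(P[:,2]<zhi)&(P[:,1]<.05)][:,:2].astype(np.float32)*1000
    print(n,len(R),cv2.minEnclosingCircle(R),np.percentile(R,[1,99],axis=0))
sw=regions_of(p,"lamp_switch_tip")[0];m=sw["mask"]&(p["z_map"]>0);B=C[m];B=B[B[:,2]>.07]
A=np.c_[2*B,np.ones(len(B))];k=np.linalg.lstsq(A,(B**2).sum(1),rcond=None)[0];print("ball",k[:3],np.median(B,0),B.max(0),B.min(0))
E
python3 pose.py
```

```text
plate ((567.7027587890625, 29.07183074951172), (119.9367446899414, 214.7541046142578), 3.623969316482544)
ring+lens 641 ((570.3502197265625, -18.751964569091797), 45.5767707824707) [[527.62978516 -60.15933914]
 [611.9741333   22.68416176]]
lens? 498 ((570.3319091796875, -18.78786849975586), 45.55498504638672) [[528.05306396 -58.65720108]
 [612.28332214  22.50284275]]
shoulder 351 ((570.98583984375, -18.841157913208008), 56.0544319152832) [[517.50369263 -73.45225525]
 [623.8994751   34.43178749]]
ball [0.5400781  0.09998001 0.08155785] [0.53907858 0.09972082 0.08815753] [0.5510416  0.11205299 0.09391295] [0.52876757 0.08921799 0.07782153]
```

```bash
python3 -m pendant '[[[0,0,0],-6],[[0,0,0],-12],[[0,0,0],-18],[[0,0,0],-23.5],[[0,0,0],-23.5]]' 1; python3 -c "
from h import *
s=r.state();print(s['t'],s['ee_pos'],s['ee_rot'],s['gripper_width'],s['contact_force'])"
```

```text
t: 1.77
ee_pos: [0.2247, 0.5832, 0.2226]
ee_rot: [[0.999, 0.044, 0.0], [0.044, -0.999, 0.0], [0.0, -0.0, -1.0]]
contact_force: [0.6, 0.4, -0.8]
gripper_width: 0.0617
finger_force: 0.0
1.7667 [0.22470122 0.58321203 0.22256091] [[ 9.99031538e-01  4.39998010e-02  5.86960957e-05]
 [ 4.39997989e-02 -9.99031539e-01  3.76830160e-05]
 [ 6.02972960e-05 -3.50639050e-05 -9.99999998e-01]] 0.061667998893995 [ 0.62184948  0.35529768 -0.78384086]
```

```bash
python3 -m pendant '[[[0.008,0.016,0],0],[[0.024,0.049,0],0],[[0.04,0.082,0],0],[[0.057,0.115,0],0],[[0.073,0.148,0],0],[[0.09,0.181,0],0],[[0.107,0.214,0],0],[[0.122,0.247,0],0]]' 1
python3 -m pendant '[[[0.016,0.033,0],0],[[0.033,0.066,0],0],[[0.049,0.099,0],0],[[0.066,0.132,0],0],[[0.082,0.165,0],0],[[0.1,0.2,0],0],[[0.115,0.232,0],0],[[0.1215,0.247,0],0]]' 1
python3 -m pendant '[[[0,0,0.02],0],[[0,0,0.045],0],[[0,0,0.075],0],[[0,0,0.1],0],[[0,0,0.125],0],[[0,0,0.145],0],[[0,0,0.154],0],[[0,0,0.154],0]]'
python3 - <<'E'
from h import *
p=capture("side");a=p["frame"][130:290,160:360];q=capture("top")["frame"][130:270,180:350]
cv2.imwrite("pics/s1.png",cv2.hconcat([cv2.resize(a,(400,320),interpolation=2),cv2.resize(q,(388,320),interpolation=2)]))
E
```

```text
t: 2.43
ee_pos: [0.3577, 0.34, 0.2228]
ee_rot: [[0.999, 0.04, 0.0], [0.04, -0.999, 0.001], [0.0, -0.001, -1.0]]
contact_force: [0.8, 0.6, -0.1]
gripper_width: 0.0085
finger_force: 0.0
t: 3.1
ee_pos: [0.4901, 0.097, 0.2227]
ee_rot: [[0.999, 0.036, 0.0], [0.036, -0.999, -0.0], [0.0, 0.0, -1.0]]
contact_force: [-0.5, 1.0, -0.8]
gripper_width: 0.0007
finger_force: 0.0
t: 3.77
ee_pos: [0.4877, 0.0993, 0.0667]
ee_rot: [[0.999, 0.04, -0.004], [0.04, -0.999, -0.002], [-0.004, 0.002, -1.0]]
contact_force: [0.2, -0.2, 0.6]
gripper_width: 0.0003
finger_force: 0.0
```

View pics/s1.png

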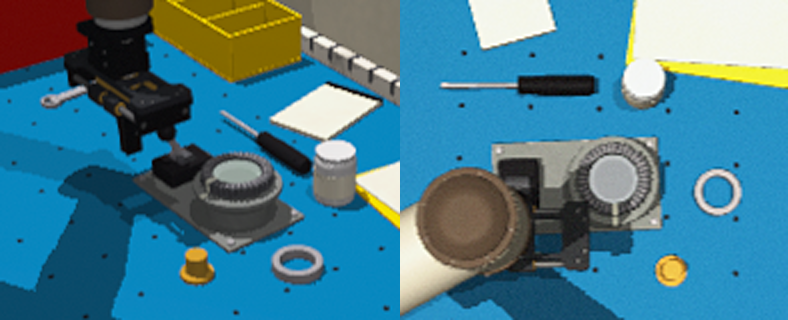

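The finger is beside the ball on its robot side: in the side crop the finger is at (130,135) and the ball at (167,133). Pushing along +x.

```bash
python3 -m pendant '[[[0.01,0,0],0],[[0.02,0,0],0],[[0.026,0,0],0],[[0.031,0,0],0],[[0.036,0,0],0],[[0.041,0,0],0],[[0.046,0,0],0],[[0.051,0,0],0]]'
python3 -m pendant '[[[0.005,0,0],0],[[0.01,0,0],0],[[0.015,0,0],0],[[0.02,0,0],0],[[0.024,0,0],0],[[0.028,0,0],0],[[0.031,0,0],0],[[0.031,0,0],0]]'
python3 - <<'E'
from h import *
p=capture("side");a=p["frame"][130:290,160:360]
cv2.imwrite("pics/s2.png",cv2.resize(a,(600,480),interpolation=2))
C=cloud(p)
for d in regions_of(p,"lamp_switch_tip")[:2]:
    B=C[d["mask"]&(p["z_map"]>0)];print(d["confidence"],d["xy"],np.median(B,0))
for x in(.537,.564,.5905):print(proj(p,[x,.1,.076]))
E
```

```text
t: 4.53
ee_pos: [0.5404, 0.1021, 0.0686]
ee_rot: [[0.999, 0.042, 0.0], [0.042, -0.999, -0.0], [0.0, 0.0, -1.0]]
contact_force: [-1.4, 0.3, 0.5]
gripper_width: 0.0002
finger_force: 0.8
t: 5.2
ee_pos: [0.566, 0.1021, 0.0674]
ee_rot: [[0.999, 0.041, -0.012], [0.041, -0.999, -0.003], [-0.012, 0.003, -1.0]]
contact_force: [-10.4, -0.3, 5.7]
gripper_width: 0.0005
finger_force: 5.2
0.72 [363.9, 328.9] [ 0.48007744 -0.44562949  0.06541168]
0.51 [256.2, 193.4] [0.58222838 0.0897924  0.07196253]
[241.16123997 194.97526002]
[250.04720364 192.03299485]
[258.61184426 189.19712418]
```

View pics/s2.png

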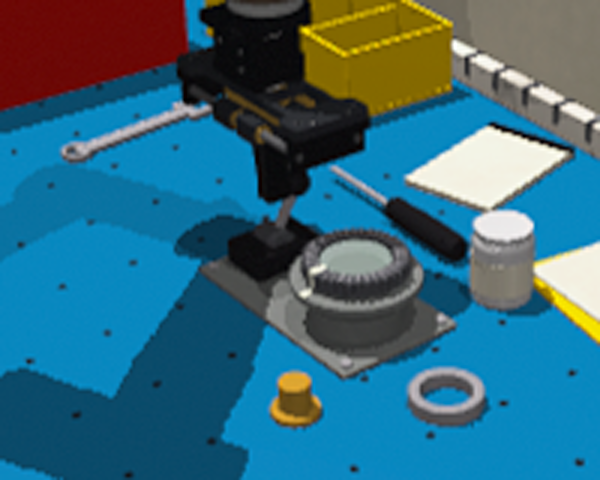

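The finger is against the ball at its end stop with 10 N, and the lever leans over to +x, with the ball at (300,180) in the crop. Backing off, lifting, and going over the ring's +y side.

```bash
python3 -m pendant '[[[-0.01,0,0],0],[[-0.025,0,0],0],[[-0.025,0,-0.02],0],[[-0.025,0,-0.045],0],[[-0.025,0.01,-0.06],0],[[-0.02,0.035,-0.06],0],[[-0.012,0.06,-0.06],0],[[-0.006,0.08,-0.06],0]]'
python3 -m pendant '[[[0,0,0],0],[[0,0,0.01],0],[[0,0,0.03],0],[[0,0,0.045],0],[[0,0,0.052],0],[[0,0,0.054],0],[[0,0,0.054],0]]'
python3 - <<'E'
from h import *
s=r.state();c=np.array([.570,-.020]);print(s['ee_pos'],(np.array(s['ee_pos'])[:2]-c)*1000,s['contact_force'],s['ee_rot'][:,0])
p=capture("side");C=cloud(p)
for d in regions_of(p,"lamp_switch_tip")[:2]:
    B=C[d["mask"]&(p["z_map"]>0)];print(d["confidence"],d["xy"],np.median(B,0))
cv2.imwrite("pics/s3.png",cv2.resize(p["frame"][160:260,210:330],(720,600),interpolation=2))
E
```

```text
t: 5.97
ee_pos: [0.5697, 0.0224, 0.1297]
ee_rot: [[0.999, 0.043, 0.003], [0.043, -0.999, 0.001], [0.003, -0.0, -1.0]]
contact_force: [0.4, 0.8, -0.2]
gripper_width: 0.0009
finger_force: 0.0
t: 6.55
ee_pos: [0.5681, 0.0238, 0.074]
ee_rot: [[0.999, 0.043, -0.001], [0.043, -0.999, -0.0], [-0.001, 0.0, -1.0]]
contact_force: [-0.1, -1.2, -0.4]
gripper_width: 0.0009
finger_force: 0.0
[0.56813459 0.02378323 0.07396002] [-1.86540505 43.78322526] [-0.06017668 -1.19489913 -0.38887851] [ 9.99054721e-01  4.34627264e-02 -8.10038358e-04]
0.44 [254.8, 195.2] [0.57869143 0.09257609 0.06868742]
```

View pics/s3.png

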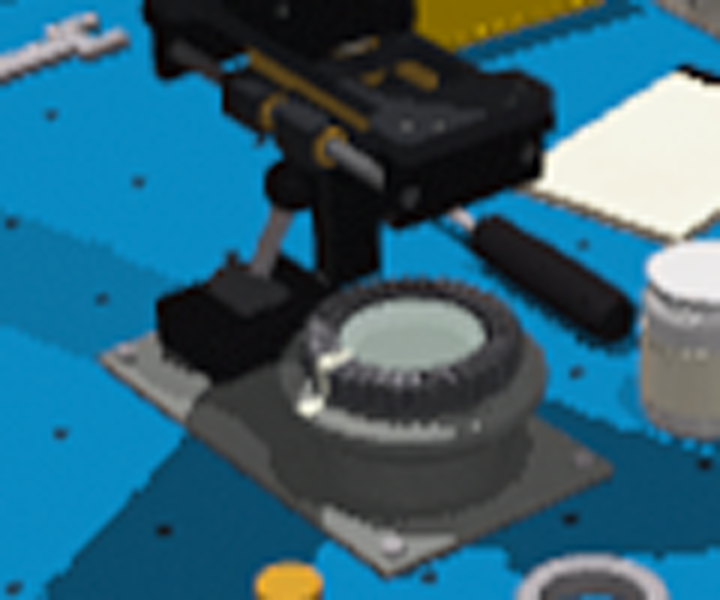

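The ball stays put at off, at (290,185) in the crop with the lever leaning right. The finger is over the ring's far (+y) edge near (350,265), and the white line is at (330,365) beside the pointer at (310,403). Pressing down gently.

```bash
python3 -m pendant '[[[0,0.002,0.002],0],[[0,0.002,0.004],0],[[0,0.002,0.0055],0],[[0,0.002,0.0065],0],[[0,0.002,0.0075],0],[[0,0.002,0.008],0],[[0,0.002,0.008],0]]'
```

```text
t: 7.23
ee_pos: [0.5685, 0.0213, 0.0671]
ee_rot: [[0.999, 0.043, 0.0], [0.043, -0.999, -0.0], [0.0, 0.0, -1.0]]
contact_force: [-1.5, 0.5, 3.5]
gripper_width: 0.0007
finger_force: 2.2
```

```bash
python3 -m pendant '[[[0,0,0.0008],0],[[-0.0035,0.0002,0.0008],0],[[-0.0106,0.0014,0.0008],0],[[-0.0205,0.0055,0.0008],0],[[-0.029,0.012,0.0008],0],[[-0.0355,0.0205,0.0008],0],[[-0.0396,0.0304,0.0008],0],[[-0.041,0.041,0.0008],0]]'
cat > ring.py <<'E'
from h import *
import sys
# white line angle about the ring axis (lamp frame, 180 = pointer), from both cameras
yaw=np.radians(2.7)
for n,c in(("top",(.5705,-.019)),("side",(.570,-.022))):
    p=capture(n);C=cloud(p);f=p["frame"].astype(int)
    d=C[...,:2]-c;rad=np.hypot(d[...,0],d[...,1])*1000;ang=np.degrees(np.arctan2(d[...,1],d[...,0])-yaw)%360
    w=(f.min(-1)>150)&(C[...,2]>.062)&(C[...,2]<.078)&(rad>31)&(rad<47)
    print(n,w.sum(),np.round(np.median(ang[w]),1) if w.any() else None, np.round(np.sort(ang[w]))[::max(1,w.sum()//8)])
    if n==(sys.argv[2] if len(sys.argv)>2 else "side"):
        q=f[160:260,210:330] if n=="side" else f[165:255,230:338]
        cv2.imwrite(f"pics/{sys.argv[1]}.png",cv2.resize(q.astype(np.uint8),(720,600),interpolation=2))
s=r.state();print(s['t'],s['ee_pos'],s['contact_force'],s['moment'])
E
python3 ring.py r1
```

```text
t: 7.9
ee_pos: [0.5282, -0.0217, 0.0664]
ee_rot: [[0.999, 0.043, 0.001], [0.043, -0.999, 0.001], [0.001, -0.001, -1.0]]
contact_force: [-0.7, 1.9, 5.3]
gripper_width: 0.0007
finger_force: 2.9
top 0 None []
side 0 None []
8.0 [ 0.52821488 -0.02289739  0.06635336] [-0.29625063 -1.20802311  6.18350897] [-0.33329431 -0.05372766 -0.03534554]
```

View pics/r1.png

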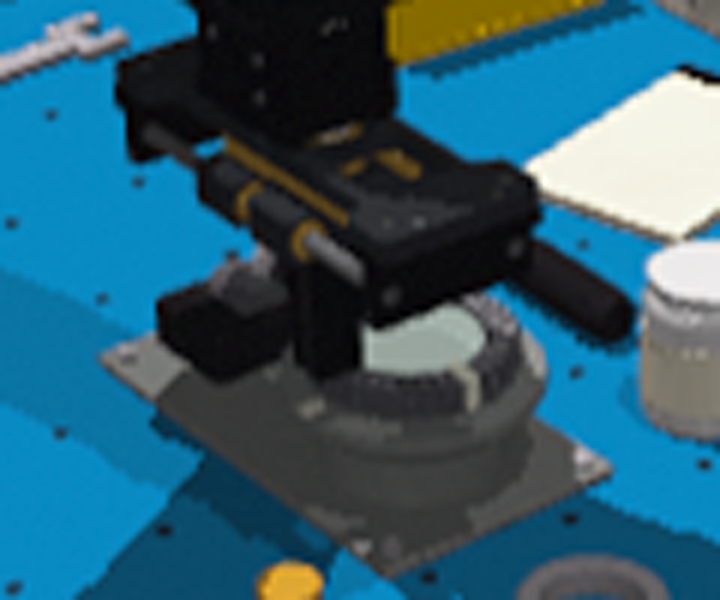

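It grips without slip. The line has gone round to (465,385) in the crop, roughly a quarter turn anticlockwise. Continuing round.

```bash
python3 -m pendant '[[[0.0014,0.0106,0],0],[[0.0055,0.0205,0],0],[[0.012,0.029,0],0],[[0.0205,0.0355,0],0],[[0.0304,0.0396,0],0],[[0.041,0.041,0],0],[[0.0516,0.0396,0],0],[[0.0615,0.0355,0],0]]'
sed -i 's/(f.min(-1)>150)/(f.min(-1)>105)\&(f.max(-1)-f.min(-1)<45)/' ring.py
python3 ring.py r2
```

```text
t: 8.67
ee_pos: [0.5904, -0.0559, 0.066]
ee_rot: [[0.999, 0.041, -0.003], [0.041, -0.999, -0.001], [-0.004, 0.001, -1.0]]
contact_force: [-2.2, -1.9, 6.8]
gripper_width: 0.0003
finger_force: 3.4
top 1 233.5 [233.]
side 0 None []
8.7667 [ 0.59230445 -0.05481172  0.06614809] [ 0.59281832 -1.23188134  7.58305959] [-0.21489013 -0.2463778   0.0345532 ]
```

```bash
python3 -m pendant '[[[0.0085,-0.0065,-0.0004],0],[[0.015,-0.015,-0.0004],0],[[0.0191,-0.0249,-0.0004],0],[[0.0205,-0.0355,-0.0004],0],[[0.0191,-0.0461,-0.0004],0],[[0.015,-0.056,-0.0004],0],[[0.0085,-0.0645,-0.0004],0],[[0,-0.071,-0.0004],0]]'
python3 ring.py r3
```

```text
t: 9.43
ee_pos: [0.589, 0.0162, 0.0667]
ee_rot: [[0.999, 0.043, 0.001], [0.043, -0.999, -0.001], [0.001, 0.001, -1.0]]
contact_force: [1.7, -1.9, 5.6]
gripper_width: 0.0005
finger_force: 2.5
top 82 202.1 [124. 133. 179. 189. 201. 213. 226. 245. 264.]
side 37 191.3 [127. 135. 173. 176. 183. 193. 211. 220. 237. 258.]
9.5333 [0.58758663 0.0168181  0.06670906] [-0.70580241  1.03235417  5.50650418] [ 0.46551829  0.1629701  -0.02192504]
```

View pics/r3.png

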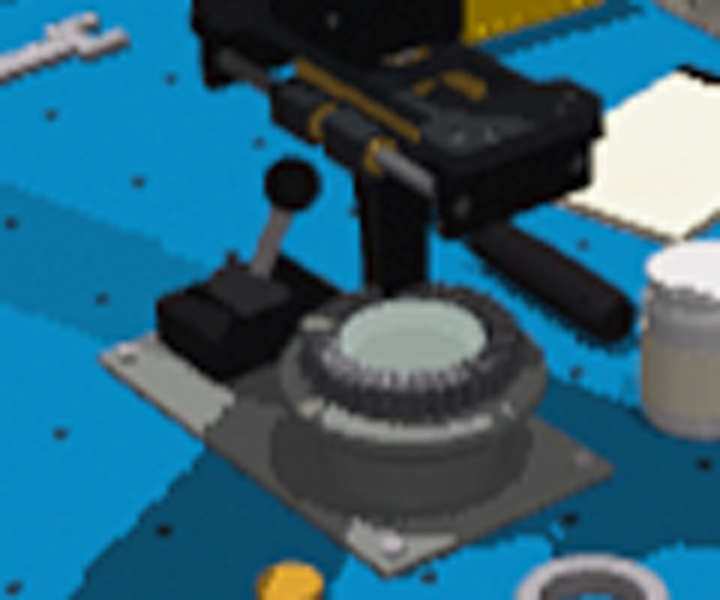

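The line is at (317,323) on the ring, about 307° after 330° of finger travel, so there is slight creep. The switch is still off. Continuing with three more sweeps.

```bash
python3 -m pendant '[[[-0.0099,-0.0041,0],0],[[-0.0205,-0.0055,0],0],[[-0.0311,-0.0041,0],0],[[-0.041,0,0],0],[[-0.0495,0.0065,0],0],[[-0.056,0.015,0],0],[[-0.0601,0.0249,0],0],[[-0.0615,0.0355,0],0]]' && python3 -m pendant '[[[0.0014,0.0106,0],0],[[0.0055,0.0205,0],0],[[0.012,0.029,0],0],[[0.0205,0.0355,0],0],[[0.0304,0.0396,0],0],[[0.041,0.041,0],0],[[0.0516,0.0396,0],0],[[0.0615,0.0355,0],0]]' && python3 -m pendant '[[[0.0085,-0.0065,0],0],[[0.015,-0.015,0],0],[[0.0191,-0.0249,0],0],[[0.0205,-0.0355,0],0],[[0.0191,-0.0461,0],0],[[0.015,-0.056,0],0],[[0.0085,-0.0645,0],0],[[0,-0.071,0],0]]'
cat > line.py <<'E'
from h import *
# scan brightness around the ring's top face in each camera; contrast of a 6 mm bar vs neighbours
yaw=np.radians(2.7);a=np.radians(np.arange(0,360,1.));rr=np.arange(.034,.0435,.001)
for n,c in(("top",(.5705,-.019)),("side",(.570,-.022))):
    p=capture(n);g=cv2.cvtColor(p["frame"],cv2.COLOR_BGR2GRAY).astype(np.float32)
    z=.069 if n=="top" else .066
    uv=np.array([[proj(p,[c[0]+q*np.cos(t+yaw),c[1]+q*np.sin(t+yaw),z]) for q in rr] for t in a],np.float32)
    pr=cv2.remap(g,uv[...,0].copy(),uv[...,1].copy(),cv2.INTER_LINEAR).mean(1)
    sm=lambda w:np.convolve(np.r_[pr[-40:],pr,pr[:40]],np.ones(w)/w,"same")[40:-40]
    s=sm(9)-sm(41);k=np.argsort(-s)[:1][0];w=np.arange(k-9,k+10)%360;ww=np.clip(s[w],0,None)
    print(n,"peak",k,"centroid",round(k+(np.arange(-9,10)*ww).sum()/ww.sum(),1),"score",round(float(s[k]),1),"others",[int(i) for i in range(360) if s[i]==max(s[(i+np.arange(-15,16))%360]) and s[i]>.5*s[k]])
s=r.state();print(s['t'],s['ee_pos'],s['contact_force'])
E
python3 line.py; python3 ring.py r4
```

```text
t: 10.2
ee_pos: [0.5276, -0.022, 0.0664]
ee_rot: [[0.999, 0.043, -0.001], [0.043, -0.999, 0.0], [-0.001, -0.0, -1.0]]
contact_force: [-0.2, 2.2, 5.0]
gripper_width: 0.0003
finger_force: 2.8
t: 10.87
ee_pos: [0.5899, -0.0562, 0.066]
ee_rot: [[0.999, 0.041, -0.005], [0.041, -0.999, -0.001], [-0.005, 0.001, -1.0]]
contact_force: [-2.9, -1.9, 6.8]
gripper_width: 0.0005
finger_force: 3.3
t: 11.53
ee_pos: [0.5887, 0.0158, 0.0665]
ee_rot: [[0.999, 0.043, 0.0], [0.043, -0.999, -0.001], [0.0, 0.001, -1.0]]
contact_force: [1.7, -1.7, 6.2]
gripper_width: 0.0006
finger_force: 2.7
top peak 108 centroid 108.1 score 40.3 others [62, 108, 259]
side peak 88 centroid 88.1 score 27.8 others [36, 88, 116]
11.6333 [0.58725028 0.01641194 0.06650632] [0.81216956 1.64846016 6.36298806]
top 69 202.9 [110. 175. 184. 192. 200. 211. 223. 237. 256.]
side 33 206.6 [157. 175. 183. 191. 207. 216. 237. 250. 266.]
11.7333 [0.58748827 0.01629915 0.06637574] [-0.42605465  2.61315376  6.15881136] [ 0.67682782  0.23127498 -0.05667402]
```

View pics/r4.png

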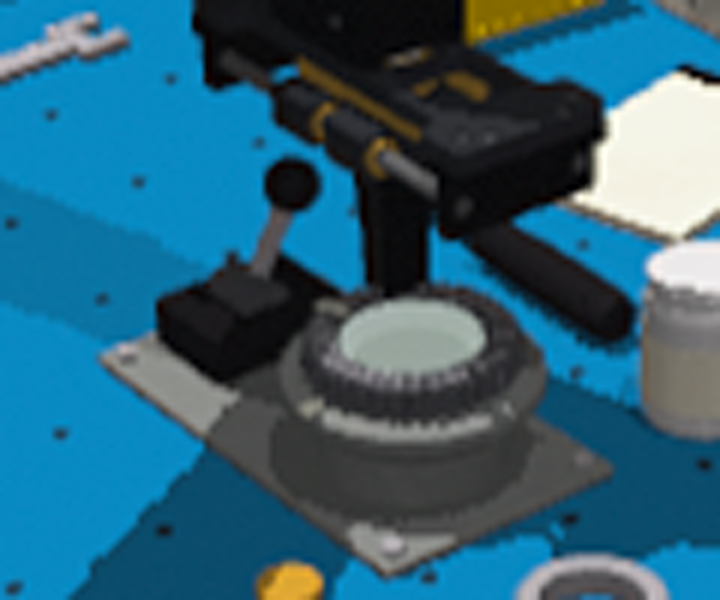

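The line is at (330,305), about 648° turned (108° in the lamp frame), so 72° remain. That is about 76° of finger arc. I'll do it, lift off and move clear to look.

```bash
python3 -m pendant '[[[-0.0099,-0.0041,0],0],[[-0.0205,-0.0055,0],0],[[-0.0311,-0.0041,0],0],[[-0.041,0,0],0],[[-0.0495,0.0065,0],0],[[-0.0495,0.0065,0],0],[[-0.0495,0.0065,-0.02],0],[[-0.0495,0.0065,-0.05],0]]'
python3 -m pendant '[[[0,0,-0.03],0],[[0,0,-0.06],0],[[0,-0.03,-0.07],0],[[0,-0.065,-0.07],0],[[0,-0.1,-0.07],0],[[0,-0.135,-0.07],0],[[0,-0.17,-0.07],0],[[0,-0.2,-0.07],0]]'
python3 line.py; python3 ring.py r5 top
python3 - <<'E'
import cv2,h
s=cv2.resize(h.capture("side")["frame"][190:250,235:315],(400,300),interpolation=2)
t=cv2.resize(cv2.imread("pics/r5.png"),(400,300))
cv2.imwrite("pics/r5b.png",cv2.hconcat([t,s]))
E
```

```text
t: 12.4
ee_pos: [0.5348, 0.0063, 0.1127]
ee_rot: [[0.999, 0.04, -0.012], [0.04, -0.999, -0.002], [-0.012, 0.002, -1.0]]
contact_force: [1.4, 0.1, 0.7]
gripper_width: 0.0005
finger_force: 0.0
t: 13.07
ee_pos: [0.5291, 0.2081, 0.1844]
ee_rot: [[0.999, 0.042, -0.005], [0.042, -0.999, -0.002], [-0.005, 0.002, -1.0]]
contact_force: [0.5, -0.7, 0.4]
gripper_width: 0.0005
finger_force: 0.0
top peak 180 centroid 180.5 score 82.0 others [180]
side peak 179 centroid 178.4 score 74.0 others [179]
13.1667 [0.52955012 0.20987491 0.18422799] [ 0.46259961 -0.44227841 -0.55552731]
top 301 175.5 [  2.  44.  91. 133. 175. 214. 257. 306. 354.]
side 117 184.0 [  1.  69. 110. 156. 181. 209. 265. 309. 352.]
13.2667 [0.52959974 0.20699819 0.184463  ] [-0.2880917  -0.44865379  0.29729111] [-0.08689519  0.00281563  0.03801833]
```

View pics/r5b.png

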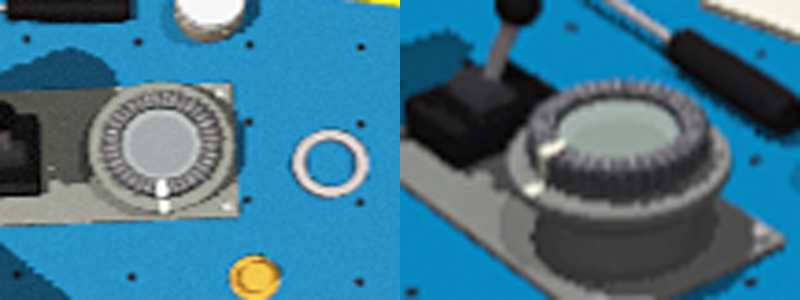

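```bash
python3 - <<'E'
from h import *
yaw=np.radians(2.7);a=np.radians(np.arange(150,210,.5))
for n,c,z in(("top",(.5705,-.019),.069),("side",(.570,-.022),.066)):
    p=capture(n)
    for lab,f in(("start",cv2.imread(f"pics/{n}0.png")),("now",p["frame"])):
        g=cv2.cvtColor(f,6).astype(np.float32)
        for part,rr,zz in(("line",np.arange(.034,.0435,.001),z),("pointer",np.arange(.047,.0555,.001),z-.018)):
            uv=np.array([[proj(p,[c[0]+q*np.cos(t+yaw),c[1]+q*np.sin(t+yaw),zz]) for q in rr] for t in a],np.float32)
            pr=cv2.remap(g,uv[...,0].copy(),uv[...,1].copy(),1).mean(1);w=np.clip(pr-(pr.min()+pr.max())/2,0,None)
            print(n,lab,part,round(float((np.degrees(a)*w).sum()/w.sum()),1))
    C=cloud(p)
    for d in regions_of(p,"lamp_switch_tip")[:1]:
        B=C[d["mask"]&(p["z_map"]>0)];print("ball",d["xy"],np.median(B,0))
    d0=np.abs(p["frame"].astype(int)-cv2.imread(f"pics/{n}0.png")).max(-1)
    for k,X in dict(collar=(.562,-.155,.01),can=(.695,-.054,.05),driver=(.695,.06,.02),bushing=(.457,-.09,.02)).items():
        u,v=proj(p,X).astype(int);print(k,(d0[v-12:v+12,u-12:u+12]>60).sum())
E
```

```text
top start line 182.5
top start pointer 181.9
top now line 180.1
top now pointer 181.9
ball [229.8, 200.5] [0.58423951 0.10113801 0.08555866]
collar 0
can 0
driver 0
bushing 0
side start line 181.1
side start pointer 180.5
side now line 178.8
side now pointer 180.4
ball [275.9, 225.3] [ 0.55810883 -0.03880181  0.06362618]
collar 0
can 0
driver 0
bushing 0
```

```bash
python3 - <<'E'
from h import *
from scipy.optimize import least_squares
for n,b in(("top",(.0005,.001,.0015)),("side",(0,-.002,-.002))):
    p=capture(n);C=cloud(p);g=p["frame"].max(-1)
    for x0 in(.589,):
        c=np.array([x0,.1,.077])
        for _ in range(6):
            m=(np.linalg.norm(C-c,axis=-1)<.018)&(g<70)&(C[...,2]>.064);B=C[m]
            c=least_squares(lambda q:np.linalg.norm(B-q,axis=1)-.013,c,loss="soft_l1",f_scale=.002).x
        print(n,m.sum(),np.round(c,4),"bias-corrected",np.round(c-b,4))
    v,u=np.indices(g.shape);q=proj(p,c);k=(np.hypot(u-q[0],v-q[1])<9)&(g<60)
    print(q,u[k].mean(),v[k].mean(),k.sum())
E
```

```text
top 70 [0.5891 0.1031 0.0769] bias-corrected [0.5886 0.1021 0.0754]
[228.98533925 199.49854299] 229.47297297297297 201.61486486486487 148
side 63 [0.5887 0.0983 0.072 ] bias-corrected [0.5887 0.1003 0.074 ]
[258.43782237 190.95159269] 258.1166666666667 190.41666666666666 60
```

```bash
python3 -c "
from plant import close_job
print(close_job())"
```

```text
the job is handed in; nothing more can be done
None
```

I pushed the switch fully to off, then rolled the ring anticlockwise two full turns. Its white line is back beside the pointer, to within about 2°. The bystanders checked beside the lamp are unmoved, the arm finished clear, and the job is handed in.

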